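Gauge the three bare spots on a glazed bowl with a sprung probe

ROBOT

A 7-joint arm with a two-finger parallel gripper is mounted at the origin on the work surface. World frame = base frame: x ahead of the robot, y to its left, z up, the work surface at z = 0. Lengths are in m, angles in rad, forces in N, time in s.
With the tool pointing down it reaches from about 0.4 to 0.85 m from the base axis. Payload 10.4 kg.
Tool frame: the origin (TCP) lies at the very end of the fingers, on their centre line; the grasp point (between the pads) lies 19 mm behind it (manip.grip_point_offset is the distance from the TCP to the grasp point, in m); z points along the fingers, y is the line along which they close (so a half turn about z gives the same grasp; the last joint's range is limited). The gripper opens to 85 mm and grips with 20 to 120 N. Pads are 22 mm wide; open, the fingers measure 114 mm over their backs; the gripper's body (76 mm by 85 mm) begins 54 mm behind the grasp point. The pads swing forward as they close: fully open they stand 13 mm farther back than shut.
Start: joints at [1.156, 0.332, -0.065, 1.46, 0.022, 1.35, -0.088], TCP at [0.239, -0.578, 0.231] pointing down, gripper open.
Joint ranges: [-2.6, 2.6], [-0.5, 2.12], [-1.47, 1.34], [0.16, 2.42], [-1.27, 4.41], [0.06, 2.06], [-2.6, 2.6]. Speed limits (rad/s): [2.22, 2.22, 2.79, 2.79, 3.14, 3.14, 3.14].

INTERFACE

Orientations are given as a unit quaternion [x, y, z, w].
In Python, from workcell import manip gives the robot as it stands. The module is installed in compiled form; this text tells all that it offers.
- The arm moves only by the tool step_arm, never from a script. Its argument "moves" is a list of rows, each a list of 7 numbers: the closure, from 0 (fully open) to 1 (shut), then the shift along the world's x, y, z in mm, then the turn, a rotation vector about the world's x, y, z in rad. In form: [[grip, tx, ty, tz, ax, ay, az], ...]. A call has 1 to 10 rows; each row is the pose to reach, as a shift and turn from the pose commanded when the call began; what a row does not reach only later rows make up. A row lasts 1/10 s, in which the tool goes at most 50 mm and 8.59 degrees, less where a joint would pass 70% of its speed; a pose out of reach is approached as far as the arm can. A call with a gripper value outside its range is refused whole. The fingers move at their own pace and stop on an object; "grip_force" is the grip in N (left out, the last holds). Time passes only in rows, so rows that repeat a pose let the fingers close. It gives the time, the measured TCP pose, the force, the opening and the grip force at its end, in the units of the state.
- manip.get_obs(): the state, without advancing time (a new reading comes with each control period).
- manip.camera(name): name is "scene" or "top" or "wrist"; returns a dict with "image" (420x560x3 uint8, blue, green, red), "K" (3x3 intrinsics, pixels), "rvec" (rotation vector, rad) and "tvec" (3), from world to camera coordinates, as OpenCV has them; the wrist camera has in their place "mount" (4x4, takes a point from camera to tool coordinates, whose origin is the TCP and whose axes are the flange's). Camera axes: x right, y down, z forward; pixel columns grow to the right and rows downward; lengths in m; the calibration is good to about 2 mm. A picture is of the moment at which its call begins: read the wrist's pose just before it. There is no depth.
- manip.hand_in(): hands the job in; it is judged then, once.
The state is a dict: "clock": time; "joint_pos": joint angles; "joint_velocities": joint speeds; "tau": joint torques, N m; "position": TCP position; "ee_rot": TCP orientation; "ft_force": force on the tool from outside, world axes, zero at the start; "torque": the same for the moment, N m; "grip_width": opening from 0.0 (shut) to 1.0 (fully open); "grasp_force": force on a finger pad.
Only numpy, scipy, OpenCV 4.12 (cv2) and the standard library are available. Lean on these libraries where they do the work, as an engineer would, in place of code of your own. Each camera call takes 0.05 s, during which the arm holds its last target. There are 200 camera calls.

TASK

Take the gauge probe from its rack and gently touch its sprung tip to the three bare clay patches on the upturned bowl, in this order: the one inside the foot ring, then the round one on the sloping flank, then the square one on the flank. At each patch hold the probe square to the surface, with the tip near the patch's middle and the spring slightly pressed for about a second, letting nothing but the probe touch the bowl; then put the probe back upright in its rack and let go, leaving the jar, small bowl and brush where they are.

Things in the scene. Friction and masses are not known exactly. Their poses are not given: they have to be found in the camera images.
- probe: Gauge probe in the rack. Origin: centre of the underside of its steel flange (36 mm diameter, 5 mm thick); z along the probe towards the handle. Black square handle 20 x 20 mm (sides along x and y) from z = +5 to +62 mm, steel button to +65. Steel shaft, 16 mm diameter, down to z = -58 mm, then a thin sprung plunger ending in an 8 mm ball at z = -80 mm.
- probe_tip (a point): The very end of the probe's sprung plunger (moves with it); 80 mm below the probe's origin when not pressed. The plunger gives up to 10 mm along the probe: about 1 N when just pressed, 6 N at the end of its travel, then it is rigid.
- rack: Fixed wooden rack, 90 x 90 mm base. A plate 80 x 80 x 10 mm, its top 100 mm above the table, stands on four thin steel legs; a square through hole 26 x 26 mm in its middle takes the probe's shaft and the flange rests on the plate. Origin: centre of the base's underside, on the table; z up.
- rack_top (a point): Middle of the rack's hole, at the level of the plate's top face.
- stand: Banding wheel (potter's turntable, locked, fixed to the table) with an upturned white bowl fixed on its round head, 190 mm diameter, all on one axis. Origin: centre of its foot's underside, on the table, z up. The head stands anywhere from 0 to 24 mm above its lowest setting, constant in a run and not reported.
- bowl_axis (a point): Middle of the bowl's level bottom, on the axis, with the head at its lowest (112 mm above the table; really 0 to 24 mm higher). Around it a foot ring, 90 mm outer, 76 mm inner diameter, stands 8 mm up. The flank falls from radius 45 mm at this level at 35 degrees to radius 105 mm, 42 mm lower; the rim's edge is 8 mm high below that. Patches are bare clay, 20 mm across, flush.
- mark_foot (a point): Middle of the round patch on the level bottom inside the foot ring, 14 mm off the axis, where it would be with the head at its lowest: the real one lies 0 to 24 mm straight above.
- mark_round (a point): Middle of the round patch on the sloping flank, 75 mm from the axis, where it would be with the head at its lowest: the real one lies 0 to 24 mm straight above. Its z axis is the surface's outward normal (35 degrees from vertical).
- mark_square (a point): Middle of the square patch on the sloping flank, 75 mm from the axis, where it would be with the head at its lowest: the real one lies 0 to 24 mm straight above. Its z axis is the surface's outward normal (35 degrees from vertical).
- jar: Bystander: lidded glass jar, 60 mm diameter, 85 mm high; origin at the centre of its underside.
- cup: Bystander: small blue bowl, 90 mm diameter, 50 mm high; origin at the centre of its underside.
- brush: Bystander: brush lying on the table along its x axis; origin on its underside.
Not all that is in view belongs to the job. Of the things that look like the rack, take the one that is nearest to the robot's base at the start.

How it is judged:
On the way, in this order (a step that is already met when the one before it is completed fails the run):
1. the probe's tip is pressed on the patch inside the foot ring, within 9 mm of its middle, probe within 12 degrees of square to it, with more than 1.2 N, for 0.5 s (contact force between probe and stand above 1.2 N and horizontal distance between probe_tip and mark_foot below 0.009 m and angle between probe's own z axis and vertical below 0.21 rad), for 0.5 s.
2. the tip is pressed in the same way on the round flank patch, probe square to the slope, for 0.5 s (contact force between probe and stand above 1.2 N and horizontal distance between probe_tip and mark_round below 0.009 m and angle between the z axis of probe and the z axis of mark_round, either way round below 0.21 rad), for 0.5 s.
3. the tip is pressed in the same way on the square flank patch, probe square to the slope, for 0.5 s (contact force between probe and stand above 1.2 N and horizontal distance between probe_tip and mark_square below 0.009 m and angle between the z axis of probe and the z axis of mark_square, either way round below 0.21 rad), for 0.5 s.
At the end, for the whole second after the job is handed in: The probe stands at rest in the rack, shaft in the hole (within 9 mm of its middle), flange resting on the plate (within 4 mm), upright within 6 degrees; jar, small bowl and brush are within 20 mm of where they started (horizontal distance between probe and rack_top below 0.009 m and z of probe in the frame of rack_top between -0.004 and 0.004 m and angle between probe's own z axis and vertical below 0.1 rad and linear speed of probe below 0.02 m/s and distance of each of jar, cup, brush from where it was at the start of the episode below 0.02 m); the robot touches nothing.
It fails at once if the probe presses on the bowl or its stand with more than 15 N (contact force between probe and stand above 15 N).
It fails at once if the fingers touch the bowl or its stand with more than 2 N (contact force between the fingers and stand above 2 N).
It fails at once if the arm touches the bowl or its stand with more than 2 N (contact force between the arm and stand above 2 N).
It fails at once if jar, small bowl or brush is moved by more than 20 mm (distance of any of jar, cup, brush from where it was at the start of the episode above 0.02 m).
It also fails if it takes over 72 s, if anything falls off the work surface, if the arm or the gripper's body presses on something with over 40 N, if the wrist force passes 120 N, or if a joint passes its speed limit or range.

## Working session

There is one attempt and no reset: what is moved stays moved. The work goes in short steps, Python scripts to look and compute and a tool call to move; the robot and the scene stay as the last step left them, time stands still between calls to the robot, and variables do not carry over. Pictures are saved under pics/ and viewed, at most 10 in all, crops included, and the job is handed in when it is done.

Besides the shell and the picture viewer there is one more tool, called after "Call:" as name(argument=value, ...), one argument or row to a line, values as JSON. step_arm: Moves the arm, as the interface text tells. Its arguments: {"type":"object","properties":{"moves":{"type":"array","items":{"type":"array","items":{"type":"number"}}},"grip_force":{"type":"number"}},"required":["moves"]}

```bash
mkdir -p pics; python3 - <<'E'
from workcell import manip
import cv2,pickle
o=manip.get_obs();print({k:o[k] for k in('clock','position','ee_rot','grip_width','ft_force')},manip.grip_point_offset)
d={n:manip.camera(n) for n in('scene','top','wrist')}
pickle.dump((o,d),open('cams.pkl','wb'))
for n in d: cv2.imwrite(f'pics/{n}0.png',d[n]['image']);print(n,d[n]['K'].tolist())
print(d['wrist']['mount'])
E
```

```text
{'clock': 0.0, 'position': array([ 0.23852713, -0.57727193,  0.230495  ]), 'ee_rot': array([ 9.80867192e-01,  1.94676702e-01, -1.61519266e-04, -7.12565298e-04]), 'grip_width': 0.9998189251204871, 'ft_force': array([-0.82917641,  0.50783734, -0.01929449])} 0.0187
scene [[459.3419913230263, 0.0, 275.6074345744795], [0.0, 459.3419913230263, 207.85840887332577], [0.0, 0.0, 1.0]]
top [[500.69855980620804, 0.0, 274.13809396820807], [0.0, 500.69855980620804, 205.85304017416757], [0.0, 0.0, 1.0]]
wrist [[363.33732272872123, 0.0, 283.10168435055704], [0.0, 363.33732272872123, 207.5851506207731], [0.0, 0.0, 1.0]]
[[ 1.16428247e-03 -9.50357033e-01 -3.11159371e-01  8.01086904e-02]
 [ 9.99999231e-01  1.23928826e-03 -4.33370721e-05 -2.74799845e-04]
 [ 4.26801846e-04 -3.11159081e-01  9.50357745e-01 -1.42639177e-01]
 [ 0.00000000e+00  0.00000000e+00  0.00000000e+00  1.00000000e+00]]
```

View pics/top0.png

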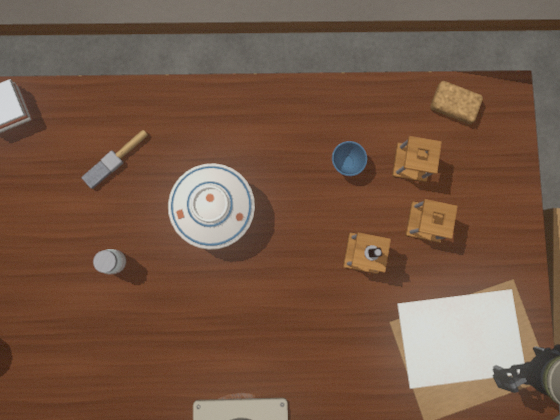

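View pics/scene0.png

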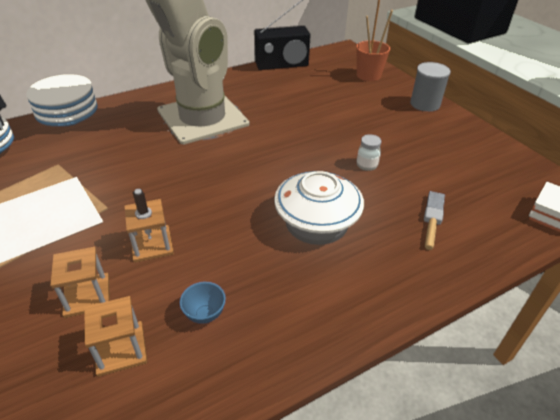

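Top view: three rack-like things, at (368,253) holding the probe, (432,221) empty and (417,159) empty. The robot's base is at about (240,410), so the nearest is the one at (368,253). The bowl is at (211,205), with patches at about (210,198) inside the foot, (239,217) and (180,214). The jar is at (110,262), the small bowl at (350,158) and the brush at (115,160). The scene view agrees. Next is an enlarged crop to confirm.

```bash
python3 - <<'E'
import cv2,pickle,numpy as np
o,d=pickle.load(open('cams.pkl','rb'))
im=d['top']['image']
a=cv2.resize(im[155:255,161:261],(400,400),interpolation=3)
b=cv2.resize(im[210:290,330:410],(400,400),interpolation=3)
cv2.imwrite('pics/crop0.png',np.hstack([a,b]))
def ray(c,u,v,z):
    R=cv2.Rodrigues(c['rvec'])[0];C=-R.T@np.ravel(c['tvec'])
    r=R.T@np.linalg.inv(c['K'])@[u,v,1];return C+r*(z-C[2])/r[2]
c=d['top'];print(-cv2.Rodrigues(c['rvec'])[0].T@np.ravel(c['tvec']))
for n,u,v,z in[('rack',368,253,.1),('r2',432,221,.1),('r3',417,159,.1),('bowl',211,205,.12),('base',240,410,0),('jar',110,262,.085),('cup',350,158,.05)]:print(n,ray(c,u,v,z).round(3))
# patch centroids (orange-red on white)
for n in('top','scene'):
    im=d[n]['image'];h=cv2.cvtColor(im,cv2.COLOR_BGR2HSV)
    m=((h[...,1]>110)&(h[...,2]>120)&((h[...,0]<14)|(h[...,0]>172))).astype(np.uint8)
    k,_,s,cc=cv2.connectedComponentsWithStats(m)
    for i in range(1,k):
        x,y=cc[i]
        if s[i,4]>8 and ((n=='top' and 161<x<261 and 155<y<255) or (n=='scene' and 270<x<370 and 165<y<245)): print(n,cc[i].round(1),s[i,4])
E
```

```text
[ 0.44584595 -0.06444887  1.29007542]
rack [ 0.466 -0.313  0.1  ]
r2 [ 0.54  -0.471  0.1  ]
r3 [ 0.692 -0.442  0.1  ]
bowl [0.585 0.056 0.12 ]
base [ 0.087 -0.001  0.   ]
jar [0.457 0.3   0.085]
cup [ 0.707 -0.288  0.05 ]
top [207.3 155.9] 19
top [196.2 156.6] 14
top [161.5 197.4] 80
top [209.5 197.4] 34
top [179.7 213.9] 35
top [163.5 216.2] 20
top [239.  216.5] 28
top [166.5 222.8] 13
top [168.2 229. ] 34
scene [323.  188.4] 22
scene [287.3 193.5] 19
scene [349.5 236.9] 254
scene [361.1 242.4] 287
```

View pics/crop0.png

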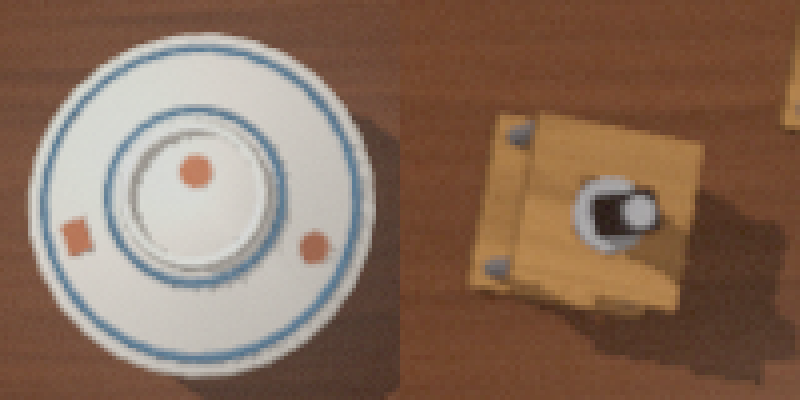

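The crop confirms it: the rack at (371,252), plate centre, carries the probe (button at about (377,252)). The bowl's round patch is at (239,216.5), the square one at (179.7,213.9) and the foot one at (209.5,197.4). Now moving above the rack for a close look.

Call:
step_arm(
  moves=[
    [0, 30, 35, 30, 0, 0, 0.13],
    [0, 60, 70, 60, 0, 0, 0.26],
    [0, 90, 105, 70, 0, 0, 0.39],
    [0, 120, 140, 70, 0, 0, 0.52],
    [0, 150, 175, 70, 0, 0, 0.65],
    [0, 180, 210, 70, 0, 0, 0.78],
    [0, 210, 240, 70, 0, 0, 0.91],
    [0, 225, 262, 70, 0, 0, 1.0],
    [0, 225, 262, 70, 0, 0, 1.0],
    [0, 225, 262, 70, 0, 0, 1.0],
  ],
)

```text
clock: 1.15
position: [0.4636, -0.3155, 0.3011]
ee_rot: [0.767, 0.641, -0.0, -0.0]
ft_force: [0.5, 0.6, 1.0]
grip_width: 0.999
grasp_force: 0.0
```

```bash
cat > h.py <<'E'
import cv2,pickle,numpy as np
from scipy.spatial.transform import Rotation as Ro
from scipy.optimize import least_squares
def cam(c,o=None):
    "-> K,R,C with R world->cam"
    if 'mount' in c:
        T=np.eye(4);T[:3,:3]=Ro.from_quat(o['ee_rot']).as_matrix();T[:3,3]=o['position']
        M=T@np.array(c['mount']);return c['K'],M[:3,:3].T,M[:3,3]
    R=cv2.Rodrigues(np.array(c['rvec']))[0];return c['K'],R,-R.T@np.ravel(c['tvec'])
def ray(k,u,v,z):
    K,R,C=k;r=R.T@np.linalg.inv(K)@[u,v,1];return C+r*(z-C[2])/r[2]
def proj(k,P):
    K,R,C=k;q=(np.atleast_2d(P)-C)@R.T@K.T;return q[:,:2]/q[:,2:]
E
python3 - <<'E'
from h import *
from workcell import manip
o=manip.get_obs();w=manip.camera('wrist');pickle.dump((o,w),open('w1.pkl','wb'));cv2.imwrite('pics/w1.png',w['image'])
print(o['position'].round(4),o['clock'],o['joint_pos'].round(2))
_,d=pickle.load(open('cams.pkl','rb'));t=cam(d['top']);s=cam(d['scene'])
obs=[(t,'f',(209.5,197.4)),(t,'r',(239,216.5)),(t,'s',(179.7,213.9)),(s,'f',(323,188.4)),(s,'r',(287.3,193.5))]
def pts(p):
    x,y,h,a,b,c=p;g=lambda r,a,z:np.array([x+r*np.cos(a),y+r*np.sin(a),z+h])
    return dict(f=g(.014,a,.112),r=g(.075,b,.112-.03*np.tan(np.radians(35))),s=g(.075,c,.112-.03*np.tan(np.radians(35))))
def f(p): P=pts(p);return np.ravel([proj(k,P[n])[0]-u for k,n,u in obs])
r=least_squares(f,[.585,.056,.012,0,-1.8,1.8],x_scale=[.01,.01,.01,.1,.1,.1]);print(r.x.round(4),f(r.x).round(1));print({k:v.round(4) for k,v in pts(r.x).items()})
print('plate',[ray(t,u,v,.1).round(4) for u,v in[(357,232.4),(390.6,238.6),(385.4,272)]],'c',ray(t,371.2,252.5,.1).round(4))
E
```

```text
[ 0.4636 -0.3155  0.3011] 1.15 [ 0.85  0.19 -0.38  1.51  0.07  1.46  0.28]
[ 0.5895  0.0612  0.0055 -0.0562 -1.9865  1.866 ] [-0.2 -0.1 -0.3 -0.1  0.1 -0.  -0.3  0.  -0.2  0. ]
{'f': array([0.6035, 0.0604, 0.1175]), 'r': array([ 0.5592, -0.0074,  0.0965]), 's': array([0.5677, 0.1329, 0.0965])}
plate [array([ 0.5156, -0.289 ,  0.1   ]), array([ 0.4994, -0.3689,  0.1   ]), array([ 0.4206, -0.3529,  0.1   ])] c [ 0.4672 -0.3211  0.1   ]
```

View pics/w1.png

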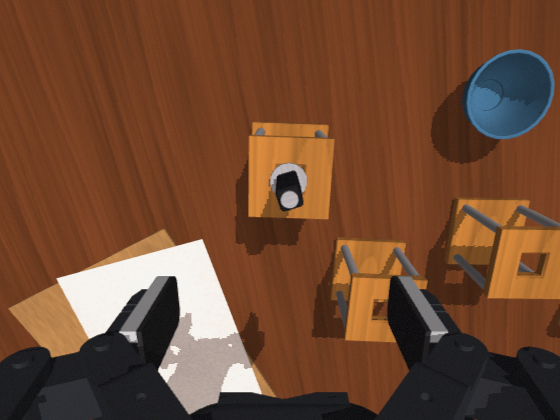

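The wrist view shows the rack plate with corners at about (248,137), (334,139), (329,219) and (249,217). The probe's flange is at (288,181) and its button at (289,200). The handle's yaw needs an enlargement.

```bash
python3 - <<'E'
from h import *
o,w=pickle.load(open('w1.pkl','rb'));k=cam(w,o)
for n,u,v,z in[('p1',248,137,.1),('p2',334,139,.1),('p3',329,219,.1),('p4',249,217,.1),('fl',288,181,.105),('but',289,200,.165)]:print(n,ray(k,u,v,z).round(4))
print(proj(k,[o['position']]))
cv2.imwrite('pics/crop1.png',cv2.resize(w['image'][155:220,255:325],(700,600)[:2] if 0 else (630,585),interpolation=2))
E
```

```text
p1 [ 0.438 -0.273  0.1  ]
p2 [ 0.5169 -0.2891  0.1   ]
p3 [ 0.5013 -0.3673  0.1   ]
p4 [ 0.4225 -0.351   0.1   ]
fl [ 0.4676 -0.3201  0.105 ]
but [ 0.4675 -0.3208  0.165 ]
[[283.05007966 279.90409116]]
```

View pics/crop1.png

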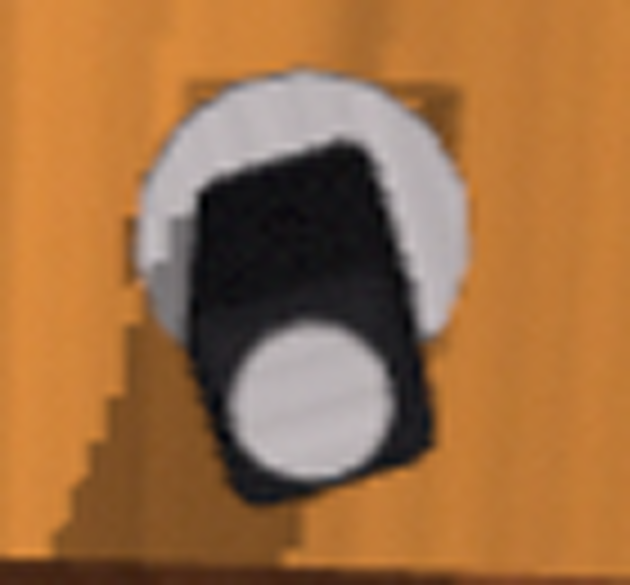

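The handle's faces are turned about 17° anticlockwise in the picture, so the tool needs about +0.305 rad about world z. The probe axis is at (0.4676, -0.3205) and the plate centre at about (0.4697, -0.3201). Going down to grasp.

Call:
step_arm(
  moves=[
    [0, 4, -5, -20, 0, 0, 0.14],
    [0, 4, -5, -50, 0, 0, 0.28],
    [0, 4, -5, -80, 0, 0, 0.305],
    [0, 4, -5, -110, 0, 0, 0.305],
    [0, 4, -5, -140, 0, 0, 0.305],
    [0, 4, -5, -165, 0, 0, 0.305],
    [0, 4, -5, -181, 0, 0, 0.305],
    [0, 4, -5, -181, 0, 0, 0.305],
    [0, 4, -5, -181, 0, 0, 0.305],
  ],
)

```text
clock: 2.1
position: [0.4672, -0.3217, 0.1208]
ee_rot: [0.662, 0.75, -0.0, 0.0]
ft_force: [-0.5, 0.9, 0.1]
grip_width: 0.998
grasp_force: 0.0
```

Call:
step_arm(
  moves=[
    [0.5, 0, 0, 0, 0, 0, 0],
    [1, 0, 0, 0, 0, 0, 0],
    [1, 0, 0, 0, 0, 0, 0],
    [1, 0, 0, 0, 0, 0, 0],
    [1, 0, 0, 0, 0, 0, 0],
    [1, 0, 0, 0, 0, 0, 0],
    [1, 0, 0, 0, 0, 0, 0],
    [1, 0, 0, 0, 0, 0, 0],
  ],
  grip_force=60,
)

```text
clock: 2.9
position: [0.4678, -0.3208, 0.1207]
ee_rot: [0.661, 0.75, 0.0, 0.0]
ft_force: [-1.5, 0.4, 6.1]
grip_width: 0.229
grasp_force: 59.1
```

Call:
step_arm(
  moves=[
    [1, 0, 0, 30, 0, 0, 0],
    [1, 0, 0, 65, 0, 0, 0],
    [1, 0, 0, 100, 0, 0, 0],
    [1, 0, 0, 140, 0, 0, 0],
    [1, 0, 0, 175, 0, 0, 0],
    [1, 0, 0, 180, 0, 0, 0],
    [1, 25, 40, 180, 0, 0, 0],
    [1, 50, 80, 180, 0, 0, 0],
    [1, 70, 120, 180, 0, 0, 0],
    [1, 90, 160, 180, 0, 0, 0],
  ],
)

```text
clock: 3.9
position: [0.5579, -0.159, 0.299]
ee_rot: [0.661, 0.75, -0.0, -0.001]
ft_force: [0.1, -0.6, -1.0]
grip_width: 0.224
grasp_force: 58.9
```

Call:
step_arm(
  moves=[
    [1, 15, 35, 0, 0, 0, 0],
    [1, 22, 60, 0, 0, 0, 0],
    [1, 22, 60, 0, 0, 0, 0],
    [1, 22, 60, 0, 0, 0, 0],
    [1, 22, 60, 0, 0, 0, 0],
  ],
)

```text
clock: 4.4
position: [0.5792, -0.1021, 0.2996]
ee_rot: [0.662, 0.75, -0.001, -0.0]
ft_force: [0.6, -0.9, -1.3]
grip_width: 0.223
grasp_force: 58.9
```

```bash
python3 - <<'E'
from h import *
from workcell import manip
o=manip.get_obs();w=manip.camera('wrist');pickle.dump((o,w),open('w2.pkl','wb'));cv2.imwrite('pics/w2.png',w['image'])
s=manip.camera('scene');t=manip.camera('top');pickle.dump((s,t),open('st2.pkl','wb'))
print(o['position'].round(4),o['clock'],o['joint_pos'].round(2),o['ft_force'].round(1))
k=cam(w,o);P=dict(f=[.6035,.0604,.1175],r=[.5592,-.0074,.0965],s=[.5677,.1329,.0965])
for n in P:print(n,proj(k,P[n]).round(1))
print('tip',proj(k,o['position']-[0,0,.0967]).round(1))
h=cv2.cvtColor(w['image'],cv2.COLOR_BGR2HSV)
m=((h[...,1]>110)&(h[...,2]>120)&((h[...,0]<14)|(h[...,0]>172))).astype(np.uint8)
n,_,st,cc=cv2.connectedComponentsWithStats(m)
for i in range(1,n):
    if st[i,4]>60:print(cc[i].round(1),st[i])
E
```

```text
[ 0.5792 -0.1021  0.2996] 4.4 [ 0.55  0.27 -0.56  1.43  0.14  1.48  0.12] [ 0.6 -0.9 -1.3]
f [[339.8 -16.2]]
r [[274.   69.5]]
s [[ 306.3 -121.8]]
tip [[283.  210.2]]
[ 28.2 169.9] [   6    0   40  327 2949]
[34.5 22.7] [ 29   0  12  58 317]
[116.8 160.1] [   42     0   152   346 34339]
[394.8 171.1] [  184     0   376   345 51921]
[409.6  88.5] [398  45  24  94 231]
[  8.1 224.8] [   0   55   25  279 3907]
[274.2  68.9] [264  58  21  22 355]
[416.5  93.6] [411  68  13  51 116]
[517.9 264. ] [ 458   92  102  289 9251]
[196.1 117.8] [194  97   5  45 139]
[ 25.1 294.2] [ 22 279   7  30  75]
[279.5 377. ] [ 250  360   59   38 1538]
[138.9 385.4] [130 375  19  21  74]
[388.8 413.1] [382 402  17  18 134]
```

View pics/w2.png

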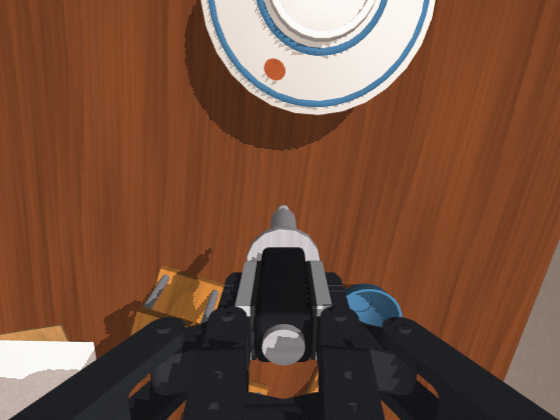

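The wrist view shows the round patch at (274,69), predicted at (274,69.5). The probe is held straight, with its tip at about (283,208). The model fits, so I'm going over the foot patch.

Call:
step_arm(
  moves=[
    [1, 5, 35, 0, 0, 0, 0],
    [1, 10, 75, 0, 0, 0, 0],
    [1, 15, 115, 0, 0, 0, 0],
    [1, 24, 150, 0, 0, 0, 0],
    [1, 24, 162, 0, 0, 0, 0],
    [1, 24, 162, -20, 0, 0, 0],
    [1, 24, 162, -45, 0, 0, 0],
    [1, 24, 162, -65, 0, 0, 0],
    [1, 24, 162, -71, 0, 0, 0],
    [1, 24, 162, -71, 0, 0, 0],
  ],
)

```text
clock: 5.55
position: [0.6034, 0.0603, 0.2288]
ee_rot: [0.662, 0.75, -0.001, -0.0]
ft_force: [-0.8, -1.0, 0.0]
grip_width: 0.225
grasp_force: 59.0
```

Call:
step_arm(
  moves=[
    [1, 0, 0, 0, 0, 0, 0],
    [1, 0, 0, -3, 0, 0, 0],
    [1, 0, 0, -6, 0, 0, 0],
    [1, 0, 0, -9, 0, 0, 0],
    [1, 0, 0, -10, 0, 0, 0],
    [1, 0, 0, -11, 0, 0, 0],
    [1, 0, 0, -11, 0, 0, 0],
    [1, 0, 0, -11, 0, 0, 0],
  ],
)

```text
clock: 6.35
position: [0.6037, 0.0613, 0.2185]
ee_rot: [0.661, 0.75, 0.0, 0.0]
ft_force: [-0.8, 0.1, 0.6]
grip_width: 0.229
grasp_force: 59.1
```

Call:
step_arm(
  moves=[
    [1, 0, 0, -1, 0, 0, 0],
    [1, 0, 0, -2, 0, 0, 0],
    [1, 0, 0, -2, 0, 0, 0],
    [1, 0, 0, -2, 0, 0, 0],
  ],
)

```text
clock: 6.75
position: [0.6037, 0.0614, 0.2164]
ee_rot: [0.661, 0.75, 0.0, 0.0]
ft_force: [-1.2, 0.0, 1.3]
grip_width: 0.224
grasp_force: 59.2
```

Call:
step_arm(
  moves=[
    [1, 0, 0, -1, 0, 0, 0],
    [1, 0, 0, -2, 0, 0, 0],
    [1, 0, 0, -2, 0, 0, 0],
    [1, 0, 0, -2, 0, 0, 0],
  ],
)

```text
clock: 7.15
position: [0.6037, 0.0614, 0.2144]
ee_rot: [0.661, 0.75, 0.0, 0.0]
ft_force: [-0.9, -0.7, 2.5]
grip_width: 0.226
grasp_force: 59.4
```

Call:
step_arm(
  moves=[
    [1, 0, 0, -1, 0, 0, 0],
    [1, 0, 0, -1, 0, 0, 0],
    [1, 0, 0, -1, 0, 0, 0],
    [1, 0, 0, -1, 0, 0, 0],
    [1, 0, 0, -1, 0, 0, 0],
    [1, 0, 0, -1, 0, 0, 0],
    [1, 0, 0, -1, 0, 0, 0],
    [1, 0, 0, -1, 0, 0, 0],
    [1, 0, 0, -1, 0, 0, 0],
    [1, 0, 0, -1, 0, 0, 0],
  ],
)

```text
clock: 8.15
position: [0.6037, 0.0613, 0.2134]
ee_rot: [0.661, 0.75, 0.0, 0.0]
ft_force: [-1.3, 0.1, 2.3]
grip_width: 0.227
grasp_force: 59.5
```

```bash
python3 - <<'E'
from h import *
from workcell import manip
o=manip.get_obs();print(o['position'].round(4),o['ft_force'].round(1),o['clock'],o['joint_pos'].round(2))
ax=np.array([.5895,.0612]);L=.1007
# bowl height from the foot touch: free tip at contact
for h in (.0055,.007):
  for n,m in(('r',[.5592,-.0074,.091+h]),('s',[.5677,.1329,.091+h])):
    m=np.array(m);e=np.append((m[:2]-ax)/np.linalg.norm(m[:2]-ax),0)
    N=np.sin(np.radians(35))*e+[0,0,np.cos(np.radians(35))]
    rv=np.cross([0,0,1],N);rv*=np.radians(35)/np.linalg.norm(rv)
    for d in(.04,.01,-.005):print(h,n,d,'TCP',(m+N*(L+d)).round(4),'rotvec',rv.round(3),'N',N.round(3))
E
```

```text
[0.6037 0.0613 0.2134] [-1.3  0.1  2.3] 8.15 [ 0.32  0.37 -0.63  1.51  0.22  1.33 -0.21]
0.0055 r 0.04 TCP [ 0.5266 -0.0812  0.2118] rotvec [ 0.559 -0.247  0.   ] N [-0.232 -0.525  0.819]
0.0055 r 0.01 TCP [ 0.5335 -0.0655  0.1872] rotvec [ 0.559 -0.247  0.   ] N [-0.232 -0.525  0.819]
0.0055 r -0.005 TCP [ 0.537  -0.0576  0.1749] rotvec [ 0.559 -0.247  0.   ] N [-0.232 -0.525  0.819]
0.0055 s 0.04 TCP [0.5442 0.2101 0.2118] rotvec [-0.584 -0.178  0.   ] N [-0.167  0.549  0.819]
0.0055 s 0.01 TCP [0.5492 0.1936 0.1872] rotvec [-0.584 -0.178  0.   ] N [-0.167  0.549  0.819]
0.0055 s -0.005 TCP [0.5517 0.1854 0.1749] rotvec [-0.584 -0.178  0.   ] N [-0.167  0.549  0.819]
0.007 r 0.04 TCP [ 0.5266 -0.0812  0.2133] rotvec [ 0.559 -0.247  0.   ] N [-0.232 -0.525  0.819]
0.007 r 0.01 TCP [ 0.5335 -0.0655  0.1887] rotvec [ 0.559 -0.247  0.   ] N [-0.232 -0.525  0.819]
0.007 r -0.005 TCP [ 0.537  -0.0576  0.1764] rotvec [ 0.559 -0.247  0.   ] N [-0.232 -0.525  0.819]
0.007 s 0.04 TCP [0.5442 0.2101 0.2133] rotvec [-0.584 -0.178  0.   ] N [-0.167  0.549  0.819]
0.007 s 0.01 TCP [0.5492 0.1936 0.1887] rotvec [-0.584 -0.178  0.   ] N [-0.167  0.549  0.819]
0.007 s -0.005 TCP [0.5517 0.1854 0.1764] rotvec [-0.584 -0.178  0.   ] N [-0.167  0.549  0.819]
```

Call:
step_arm(
  moves=[
    [1, 0, 0, 20, 0, 0, 0],
    [1, 0, 0, 50, 0, 0, 0],
    [1, -10, -30, 60, 0, 0, 0],
    [1, -25, -60, 60, 0.11, -0.05, 0],
    [1, -40, -95, 60, 0.22, -0.1, 0],
    [1, -60, -125, 60, 0.34, -0.15, 0],
    [1, -77, -142, 50, 0.45, -0.2, 0],
    [1, -77, -142, 40, 0.559, -0.247, 0],
    [1, -77, -142, 20, 0.559, -0.247, 0],
    [1, -77, -142, 20, 0.559, -0.247, 0],
  ],
)

```text
clock: 9.15
position: [0.5249, -0.0814, 0.2304]
ee_rot: [0.632, 0.714, 0.286, -0.093]
ft_force: [-0.5, 1.0, -0.8]
grip_width: 0.23
grasp_force: 59.2
```

```bash
cat > tip.py <<'E'
from h import *
from workcell import manip
import sys
o=manip.get_obs();z=Ro.from_quat(o['ee_rot']).as_matrix()[:,2]
m,N=dict(r=([.5592,-.0074,.0965],[-.232,-.525,.819]),s=([.5677,.1329,.0965],[-.167,.549,.819]))[sys.argv[1]]
m=np.array(m);N=np.array(N);tip=o['position']+z*.1007
print(o['clock'],o['position'].round(4),'force',o['ft_force'].round(1),'along N',(o['ft_force']@N).round(1),o['joint_pos'].round(2))
print('ang err deg',np.degrees(np.arccos(-z@N)).round(2),'tip-mark mm',((tip-m)*1e3).round(1),'along N',((tip-m)@N*1e3).round(1),'lateral',((tip-m)*1e3-((tip-m)@N*1e3)*N).round(1))
print('fix rotvec',np.cross(-z,N).round(3))
E
python3 tip.py r
```

```text
9.15 [ 0.5249 -0.0814  0.2304] force [-0.5  1.  -0.8] along N -1.1 [ 0.94  0.19 -0.55  1.8  -0.55  1.23  0.72]
ang err deg nan tip-mark mm [-11.2 -21.1  51.5] along N 55.8 lateral [1.8 8.2 5.8]
fix rotvec [-0.001 -0.002 -0.002]tip.py:8: RuntimeWarning: invalid value encountered in arccos
  print('ang err deg',np.degrees(np.arccos(-z@N)).round(2),'tip-mark mm',((tip-m)*1e3).round(1),'along N',((tip-m)@N*1e3).round(1),'lateral',((tip-m)*1e3-((tip-m)@N*1e3)*N).round(1))
```

Call:
step_arm(
  moves=[
    [1, 2, 2, -12, 0, 0, 0],
    [1, 5, 8, -26, 0, 0, 0],
    [1, 8, 14, -38, 0, 0, 0],
    [1, 9, 16, -43, 0, 0, 0],
    [1, 9, 16, -43, 0, 0, 0],
    [1, 9, 16, -43, 0, 0, 0],
  ],
)

```text
clock: 9.75
position: [0.5361, -0.0646, 0.191]
ee_rot: [0.63, 0.716, 0.287, -0.09]
ft_force: [0.4, -0.5, -1.8]
grip_width: 0.225
grasp_force: 59.3
```

```bash
python3 tip.py r
```

```text
9.75 [ 0.5361 -0.0646  0.191 ] force [ 0.4 -0.5 -1.8] along N -1.3 [ 0.91  0.23 -0.56  1.84 -0.55  1.13  0.73]
ang err deg nan tip-mark mm [ 0.3 -4.3 12.1] along N 12.1 lateral [3.1 2.  2.2]
fix rotvec [0. 0. 0.]tip.py:8: RuntimeWarning: invalid value encountered in arccos
  print('ang err deg',np.degrees(np.arccos(-z@N)).round(2),'tip-mark mm',((tip-m)*1e3).round(1),'along N',((tip-m)@N*1e3).round(1),'lateral',((tip-m)*1e3-((tip-m)@N*1e3)*N).round(1))
```

Call:
step_arm(
  moves=[
    [1, -1, 1, -4, 0, 0, 0],
    [1, -1, 2, -7, 0, 0, 0],
    [1, -1, 3, -10, 0, 0, 0],
    [1, 0, 5, -13, 0, 0, 0],
    [1, 0, 5, -13, 0, 0, 0],
    [1, 0, 5, -13, 0, 0, 0],
  ],
)

```text
clock: 10.35
position: [0.5356, -0.0599, 0.1773]
ee_rot: [0.631, 0.715, 0.287, -0.091]
ft_force: [-1.8, -2.1, -0.2]
grip_width: 0.227
grasp_force: 59.6
```

```bash
sed -i 's/np.arccos(-z@N)/np.arccos(min(1,-z@N))/' tip.py; python3 tip.py r
```

```text
10.35 [ 0.5356 -0.0599  0.1773] force [-1.8 -2.1 -0.2] along N 1.4 [ 0.9   0.24 -0.56  1.86 -0.55  1.1   0.74]
ang err deg 0.0 tip-mark mm [-0.2  0.3 -1.7] along N -1.5 lateral [-0.6 -0.4 -0.5]
fix rotvec [ 0. -0.  0.]
```

Contact has begun (baseline about -1.2 N, now +1.4 N). Pressing 3 mm further along the normal and holding.

Call:
step_arm(
  moves=[
    [1, 0.3, 0.8, -1.2, 0, 0, 0],
    [1, 0.7, 1.6, -2.5, 0, 0, 0],
    [1, 0.7, 1.6, -2.5, 0, 0, 0],
    [1, 0.7, 1.6, -2.5, 0, 0, 0],
    [1, 0.7, 1.6, -2.5, 0, 0, 0],
    [1, 0.7, 1.6, -2.5, 0, 0, 0],
    [1, 0.7, 1.6, -2.5, 0, 0, 0],
    [1, 0.7, 1.6, -2.5, 0, 0, 0],
    [1, 0.7, 1.6, -2.5, 0, 0, 0],
    [1, 0.7, 1.6, -2.5, 0, 0, 0],
  ],
)

```text
clock: 11.35
position: [0.5364, -0.0581, 0.1748]
ee_rot: [0.631, 0.715, 0.287, -0.091]
ft_force: [-2.3, -3.3, 1.0]
grip_width: 0.226
grasp_force: 59.9
```

```bash
python3 tip.py r
```

```text
11.35 [ 0.5364 -0.0581  0.1748] force [-2.3 -3.3  1. ] along N 3.1 [ 0.9   0.25 -0.57  1.87 -0.55  1.09  0.74]
ang err deg 0.0 tip-mark mm [ 0.6  2.1 -4.1] along N -4.6 lateral [-0.5 -0.3 -0.3]
fix rotvec [0. 0. 0.]
```

Call:
step_arm(
  moves=[
    [1, -3, -7, 11, 0, 0, 0],
    [1, -9, -21, 33, 0, 0, 0],
    [1, -9, -21, 65, 0, 0, 0],
    [1, -9, -15, 100, -0.11, 0.05, 0],
    [1, 0, 10, 130, -0.22, 0.1, 0],
    [1, 10, 45, 130, -0.34, 0.15, 0],
    [1, 15, 85, 130, -0.45, 0.2, 0],
    [1, 20, 120, 130, -0.559, 0.247, 0],
    [1, 20, 130, 130, -0.559, 0.247, 0],
    [1, 20, 130, 130, -0.559, 0.247, 0],
  ],
)

```text
clock: 12.35
position: [0.5557, 0.0761, 0.3052]
ee_rot: [0.659, 0.752, 0.0, -0.001]
ft_force: [-0.5, -1.4, -1.4]
grip_width: 0.224
grasp_force: 59.4
```

Call:
step_arm(
  moves=[
    [1, 0, 30, 0, -0.14, -0.04, 0],
    [1, -4, 65, 0, -0.27, -0.08, 0],
    [1, -8, 100, 0, -0.41, -0.125, 0],
    [1, -12, 130, -20, -0.54, -0.165, 0],
    [1, -12, 138, -50, -0.584, -0.178, 0],
    [1, -12, 138, -75, -0.584, -0.178, 0],
    [1, -12, 138, -75, -0.584, -0.178, 0],
    [1, -12, 138, -75, -0.584, -0.178, 0],
  ],
)

```text
clock: 13.15
position: [0.5451, 0.2077, 0.2308]
ee_rot: [0.632, 0.714, -0.158, 0.256]
ft_force: [0.9, -0.6, -1.0]
grip_width: 0.227
grasp_force: 59.4
```

```bash
python3 tip.py s
```

```text
13.15 [0.5451 0.2077 0.2308] force [ 0.9 -0.6 -1. ] along N -1.3 [-0.19  0.49 -0.75  1.5   0.8   1.69 -0.9 ]
ang err deg 0.0 tip-mark mm [-6.  19.5 51.8] along N 54.1 lateral [  3.1 -10.2   7.5]
fix rotvec [ 0.    -0.002  0.001]
```

Call:
step_arm(
  moves=[
    [1, 0, 0, -12, 0, 0, 0],
    [1, 2, -5, -26, 0, 0, 0],
    [1, 3, -11, -38, 0, 0, 0],
    [1, 4, -14, -43, 0, 0, 0],
    [1, 4, -14, -43, 0, 0, 0],
    [1, 4, -14, -43, 0, 0, 0],
    [1, 4, -14, -43, 0, 0, 0],
  ],
)

```text
clock: 13.85
position: [0.5485, 0.1964, 0.1873]
ee_rot: [0.631, 0.716, -0.157, 0.256]
ft_force: [0.3, 0.5, -1.0]
grip_width: 0.23
grasp_force: 59.4
```

```bash
python3 tip.py s
```

```text
13.85 [0.5485 0.1964 0.1873] force [ 0.3  0.5 -1. ] along N -0.6 [-0.18  0.51 -0.74  1.56  0.82  1.62 -0.93]
ang err deg 0.0 tip-mark mm [-2.3  8.3  8.3] along N 11.8 lateral [-0.3  1.9 -1.3]
fix rotvec [-0.001  0.001 -0.001]
```

Call:
step_arm(
  moves=[
    [1, 0.6, -2.5, -2.4, 0, 0, 0],
    [1, 1.2, -5, -4.8, 0, 0, 0],
    [1, 2, -7, -7, 0, 0, 0],
    [1, 2.5, -9, -9.5, 0, 0, 0],
    [1, 2.5, -9, -9.5, 0, 0, 0],
    [1, 2.5, -9, -9.5, 0, 0, 0],
  ],
)

```text
clock: 14.45
position: [0.5509, 0.1872, 0.1775]
ee_rot: [0.631, 0.716, -0.158, 0.256]
ft_force: [-0.5, 0.9, 1.0]
grip_width: 0.223
grasp_force: 59.8
```

```bash
python3 tip.py s
```

```text
14.45 [0.5509 0.1872 0.1775] force [-0.5  0.9  1. ] along N 1.4 [-0.16  0.51 -0.74  1.58  0.83  1.6  -0.93]
ang err deg 0.0 tip-mark mm [ 0.  -0.9 -1.5] along N -1.8 lateral [-0.3  0.  -0.1]
fix rotvec [-0.001  0.    -0.   ]
```

Call:
step_arm(
  moves=[
    [1, 0.3, -0.8, -1.2, 0, 0, 0],
    [1, 0.5, -1.6, -2.5, 0, 0, 0],
    [1, 0.5, -1.6, -2.5, 0, 0, 0],
    [1, 0.5, -1.6, -2.5, 0, 0, 0],
    [1, 0.5, -1.6, -2.5, 0, 0, 0],
    [1, 0.5, -1.6, -2.5, 0, 0, 0],
    [1, 0.5, -1.6, -2.5, 0, 0, 0],
    [1, 0.5, -1.6, -2.5, 0, 0, 0],
    [1, 0.5, -1.6, -2.5, 0, 0, 0],
    [1, 0.5, -1.6, -2.5, 0, 0, 0],
  ],
)

```text
clock: 15.45
position: [0.5514, 0.1854, 0.1748]
ee_rot: [0.631, 0.716, -0.158, 0.256]
ft_force: [-0.0, 2.4, 2.2]
grip_width: 0.229
grasp_force: 59.9
```

```bash
python3 tip.py s
```

```text
15.45 [0.5514 0.1854 0.1748] force [-0.   2.4  2.2] along N 3.1 [-0.16  0.51 -0.73  1.59  0.83  1.59 -0.93]
ang err deg 0.0 tip-mark mm [ 0.5 -2.7 -4.2] along N -5.0 lateral [-0.3  0.  -0.1]
fix rotvec [-0.001  0.    -0.   ]
```

Call:
step_arm(
  moves=[
    [1, -2, 7, 11, 0, 0, 0],
    [1, -7, 22, 33, 0, 0, 0],
    [1, -7, 22, 65, 0, 0, 0],
    [1, -7, 15, 100, 0.14, 0.04, 0],
    [1, -5, -10, 130, 0.27, 0.08, 0],
    [1, -5, -45, 130, 0.41, 0.125, 0],
    [1, -10, -85, 130, 0.54, 0.165, 0],
    [1, -20, -130, 130, 0.584, 0.178, 0],
    [1, -25, -175, 130, 0.584, 0.178, 0],
    [1, -35, -220, 130, 0.584, 0.178, 0],
  ],
)

```text
clock: 16.45
position: [0.5156, -0.0376, 0.3053]
ee_rot: [0.662, 0.75, -0.0, -0.0]
ft_force: [1.6, -0.2, -2.1]
grip_width: 0.229
grasp_force: 59.4
```

Call:
step_arm(
  moves=[
    [1, -8, -40, 0, 0, 0, 0],
    [1, -16, -80, 0, 0, 0, 0],
    [1, -24, -120, 0, 0, 0, 0],
    [1, -32, -160, 0, 0, 0, 0],
    [1, -40, -200, 0, 0, 0, 0],
    [1, -45, -240, 0, 0, 0, 0],
    [1, -47, -270, 0, 0, 0, 0],
    [1, -47, -285, 0, 0, 0, 0],
    [1, -47, -285, 0, 0, 0, 0],
    [1, -47, -285, 0, 0, 0, 0],
  ],
)

```text
clock: 17.45
position: [0.47, -0.318, 0.3049]
ee_rot: [0.661, 0.751, 0.0, -0.0]
ft_force: [-0.2, 0.5, -1.2]
grip_width: 0.228
grasp_force: 59.5
```

```bash
python3 - <<'E'
from h import *
from workcell import manip
o=manip.get_obs();print(o['clock'],o['position'].round(4),Ro.from_quat(o['ee_rot']).as_matrix()[:,2].round(4))
w=manip.camera('wrist');cv2.imwrite('pics/w3.png',w['image'])
k=cam(w,o);print('tip',proj(k,o['position']-[0,0,.0967]),'hole',proj(k,[.4697,-.3201,.1]))
E
```

```text
17.45 [ 0.47   -0.318   0.3049] [ 1.0e-04  1.1e-03 -1.0e+00]
tip [[282.7691432 210.3756609]] hole [[282.20973826 177.24260779]]
```

View pics/w3.png

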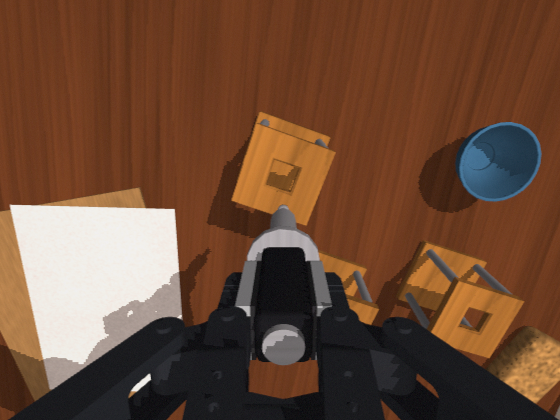

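The wrist view shows the rack's hole at about (284,176), predicted at (282,177), empty with the probe above it at the right position. Going down.

Call:
step_arm(
  moves=[
    [1, 0, -1.5, -30, 0, 0, 0],
    [1, 0, -1.5, -60, 0, 0, 0],
    [1, 0, -1.5, -80, 0, 0, 0],
    [1, 0, -1.5, -80, 0, 0, 0],
    [1, 0, -1.5, -100, 0, 0, 0],
    [1, 0, -1.5, -120, 0, 0, 0],
    [1, 0, -1.5, -140, 0, 0, 0],
    [1, 0, -1.5, -160, 0, 0, 0],
    [1, 0, -1.5, -175, 0, 0, 0],
    [1, 0, -1.5, -175, 0, 0, 0],
  ],
)

```text
clock: 18.5
position: [0.4691, -0.3202, 0.129]
ee_rot: [0.661, 0.751, -0.0, -0.001]
ft_force: [-0.4, -0.1, -1.3]
grip_width: 0.227
grasp_force: 59.4
```

Call:
step_arm(
  moves=[
    [1, 0, 0, -3, 0, 0, 0],
    [1, 0, 0, -6, 0, 0, 0],
    [1, 0, 0, -8.5, 0, 0, 0],
    [1, 0, 0, -8.5, 0, 0, 0],
    [1, 0, 0, -8.5, 0, 0, 0],
    [1, 0, 0, -8.5, 0, 0, 0],
  ],
)

```text
clock: 19.1
position: [0.4695, -0.3212, 0.1216]
ee_rot: [0.661, 0.75, 0.0, 0.0]
ft_force: [0.3, -0.4, -2.5]
grip_width: 0.224
grasp_force: 59.4
```

Call:
step_arm(
  moves=[
    [1, 0, 0, -1, 0, 0, 0],
    [0.6, 0, 0, -1, 0, 0, 0],
    [0.3, 0, 0, -1, 0, 0, 0],
    [0, 0, 0, -1, 0, 0, 0],
    [0, 0, 0, -1, 0, 0, 0],
    [0, 0, 0, -1, 0, 0, 0],
    [0, 0, 0, -1, 0, 0, 0],
    [0, 0, 0, -1, 0, 0, 0],
  ],
)

```text
clock: 19.9
position: [0.4694, -0.3211, 0.1203]
ee_rot: [0.661, 0.75, 0.0, -0.0]
ft_force: [0.7, -0.1, 0.0]
grip_width: 1.002
grasp_force: 0.0
```

Call:
step_arm(
  moves=[
    [0, 0, 0, 15, 0, 0, 0],
    [0, 0, 0, 40, 0, 0, 0],
    [0, 0, 0, 80, 0, 0, 0],
    [0, 0, 0, 120, 0, 0, 0],
    [0, 0, 0, 160, 0, 0, 0],
    [0, 0, 0, 180, 0, 0, 0],
    [0, 0, 0, 180, 0, 0, 0],
    [0, 0, 0, 180, 0, 0, 0],
  ],
)

```text
clock: 20.7
position: [0.4694, -0.3211, 0.3011]
ee_rot: [0.661, 0.75, 0.0, 0.001]
ft_force: [0.1, 0.3, -1.3]
grip_width: 1.0
grasp_force: 0.0
```

```bash
python3 - <<'E'
from h import *
from workcell import manip
o=manip.get_obs();w=manip.camera('wrist');print(o['clock'],o['position'].round(4))
s=manip.camera('scene')['image'];cv2.imwrite('pics/end.png',np.hstack([cv2.resize(w['image'][100:240,190:370],(514,400)),cv2.resize(s[170:270,100:171],(284,400))]))
k=cam(w,o);print('flange rim centre',proj(k,[.4695,-.3203,.105]),'button',proj(k,[.4695,-.3203,.165]))
E
```

```text
20.7 [ 0.4694 -0.3211  0.3011]
flange rim centre [[282.79077458 176.18289465]] button [[282.85176648 193.49603182]]
```

View pics/end.png

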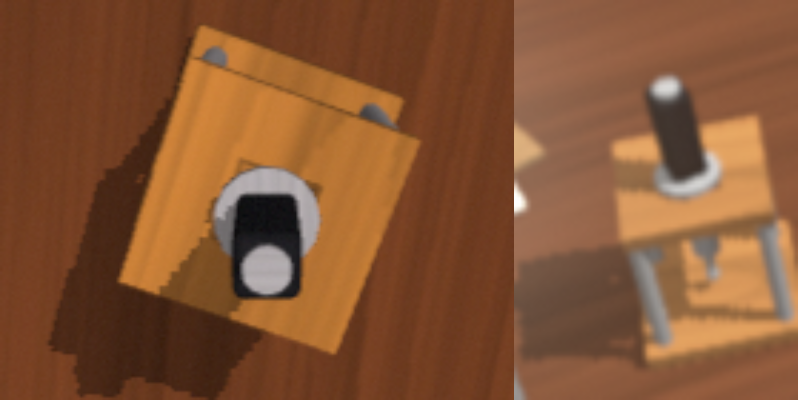

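The probe stands upright in the rack, with the flange flat on the plate (crop (267,218), about (283.5,176) in full pixels, predicted (282.8,176.2)). The gripper is clear. Handing in.

```bash
python3 -c "
from workcell import manip
print(manip.hand_in())"
```

```text
the job is handed in; nothing more can be done
None
```

I touched the probe to all three patches in order (foot, round, square), pressing about 2–4 N for around a second each, returned it upright to its rack and handed the job in at about 21 s; no verdict came back.

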